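Put the knobbed puzzle pieces on their boards

ROBOT

A 6-joint arm with a two-finger parallel gripper is mounted at the origin on the work surface. World frame = base frame: x ahead of the robot, y to its left, z up, the work surface at z = 0. Lengths are in m, angles in rad, forces in N, time in s.
With the tool pointing down it reaches from about 0.325 to 0.9 m from the base axis. Payload 6.1 kg.
Tool frame: the origin (TCP) lies midway between the tips of the shut fingers; the grasp point (between the pads) lies 19 mm behind it (r.hold_point_z is the distance from the TCP to the grasp point, in m); z points along the fingers, y is the line along which they close (so a half turn about z gives the same grasp; the last joint's range is limited). The gripper opens to 87 mm and grips with 3 to 60 N. Pads are 19 mm wide; open, the fingers measure 117 mm over their backs; the gripper's body (75 mm by 190 mm) begins 51 mm behind the grasp point.
Start: joints at [-1.366, 0.22, 1.526, -0, 1.395, -0.126], TCP at [0.203, -0.591, 0.223] pointing down, gripper open.
Joint ranges: [-2.98, 2.98], [-0.91, 2.08], [0.09, 2.57], [-1.24, 4.39], [0.2, 2.65], [-2.68, 2.68]. Speed limits (rad/s): [2.57, 2.57, 3.01, 3.14, 3.14, 3.14].

INTERFACE

Orientations are given as a unit quaternion [x, y, z, w].
In Python, from cell import r, optics gives the robot as it stands. Calls block until the motion is done:
- r.move_to(position, orientation): joint-space move of the TCP to a pose.
- r.move_linear(position, velocity=0.15, ori=None, max_force=None): straight line of the TCP; ori=None keeps the orientation; velocity is the mean speed in m/s. With max_force (N) it stops when the force on the tool has changed by that much, and returns True; else False.
- r.move_j(angles): joint-space move.
- r.gripper_open() and r.grasp(f_grip=None): open the fingers fully, or close them until they stop; f_grip is the grip in N (None keeps the last).
- r.dwell(seconds).
- r.inverse_kinematics(position, orientation): joint angles nearest the present ones, or None.
- optics.get_image(name): name is "scene" or "top"; returns a dict with "image" (384x512x3 uint8, blue, green, red), "intrinsics" (3x3 intrinsics, pixels), "origin" and "rotation" of the camera in the world. Camera axes: x right, y up, looking along -z (the intrinsics and any distortion apply to the point x, -y, -z); pixel columns grow to the right and rows downward; lengths in m; the calibration is good to about 2 mm. A picture is of the moment at which its call begins. There is no depth.
A pose or a line that the arm cannot do raises r.IKError and nothing moves.
- r.hand_in(): hands the job in; it is judged then, once.
Readings, each from a call of its own:
- r.read_clock(): time.
- r.read_joint_positions(): joint angles.
- r.read_qd(): joint speeds.
- r.read_tau(): joint torques, N m.
- r.read_ee_pos(): TCP position.
- r.read_eef_rot(): TCP orientation.
- r.read_force(): force on the tool from outside, world axes, zero at the start.
- r.read_ft_torque(): the same for the moment, N m.
- r.read_opening(): opening from 0.0 (shut) to 1.0 (fully open).
- r.read_finger_force(): force on a finger pad.
Only numpy, scipy, OpenCV 4.12 (cv2) and the standard library are available. Lean on these libraries where they do the work, as an engineer would, in place of code of your own. Each camera call takes 0.05 s, during which the arm holds its last target. There are 200 camera calls.

TASK

Finish the wooden puzzle on the coffee table: put the house, the fir tree, the fish and the car each onto the little framed board that shows its own dark outline, flat on the floor of the board, the right way round and covering the outline, and let go of them all. Do not knock the mug or the spectacle case.

Things in the scene. Friction and masses are not known exactly. Their poses are not given: they have to be found in the camera images.
- house: loose light-wood puzzle piece: a house: walls 58 mm wide, wider pointed roof (80 mm across the eaves), small chimney on its -y side; 76 mm from base to ridge. Flat, 14 mm thick, 70 g; on top a round knob to lift it by, 20 mm across, 26 mm tall (top 40 mm above the underside). +x: up the picture, z up. Origin on the underside; the knob's axis is at (+25, 0) mm in this frame
- fir: loose light-wood puzzle piece: a fir tree: short trunk 18 mm wide, two stacked triangles (72 and 56 mm wide); 86 mm from foot to tip. Flat, 14 mm thick, 70 g; on top a round knob to lift it by, 20 mm across, 26 mm tall (top 40 mm above the underside). +x: up the picture, z up. Origin on the underside; the knob's axis is at (+25, 0) mm in this frame
- fish: loose light-wood puzzle piece: a fish: oval body 66 x 46 mm with a triangular tail 50 mm wide; 90 mm from tail to nose (the picture's up is the nose). Flat, 14 mm thick, 70 g; on top a round knob to lift it by, 20 mm across, 26 mm tall (top 40 mm above the underside). +x: up the picture, z up. Origin on the underside; the knob's axis is at (+25, 0) mm in this frame
- car: loose light-wood puzzle piece: a car seen from the side: body 84 mm wide, narrower cab on top, two round wheels 26 mm across below; 61 mm from wheels to roof. Flat, 14 mm thick, 70 g; on top a round knob to lift it by, 20 mm across, 26 mm tall (top 40 mm above the underside). +x: up the picture, z up. Origin on the underside; the knob's axis is at (+25, 0) mm in this frame
- house_board: fixed board, 120 x 120 mm, light-wood rim 6 mm wide, 12 mm tall, brown floor 4 mm above the table with the flat dark outline of the house. +x: up the picture, z up. Origin on the board's underside, where the house's origin belongs: placed right, both frames agree, the piece 4 mm higher. The board's centre, where the knob belongs, is at (+25, 0) mm
- fir_board: fixed board, 120 x 120 mm, light-wood rim 6 mm wide, 12 mm tall, brown floor 4 mm above the table with the flat dark outline of the fir tree. +x: up the picture, z up. Origin on the board's underside, where the fir tree's origin belongs: placed right, both frames agree, the piece 4 mm higher. The board's centre, where the knob belongs, is at (+25, 0) mm
- fish_board: fixed board, 120 x 120 mm, light-wood rim 6 mm wide, 12 mm tall, brown floor 4 mm above the table with the flat dark outline of the fish. +x: up the picture, z up. Origin on the board's underside, where the fish's origin belongs: placed right, both frames agree, the piece 4 mm higher. The board's centre, where the knob belongs, is at (+25, 0) mm
- car_board: fixed board, 120 x 120 mm, light-wood rim 6 mm wide, 12 mm tall, brown floor 4 mm above the table with the flat dark outline of the car. +x: up the picture, z up. Origin on the board's underside, where the car's origin belongs: placed right, both frames agree, the piece 4 mm higher. The board's centre, where the knob belongs, is at (+25, 0) mm
- mug: bystander: white mug, 80 mm across, 100 mm tall, standing at the left, its handle away from the boards; origin at the centre of its underside, z up
- case: bystander: dark brown spectacle case, 65 x 155 x 36 mm, lying at the far side; origin at the centre of its underside, z up
Not all that is in view belongs to the job. Leave any green or red look-alike of the car alone.

How it is judged:
At the end, for the whole second after the job is handed in: Each of the four pieces lies flat on the floor of its own board (tilt under 0.05 rad, underside within 3 mm of the floor), its origin within 12 mm of the board's origin horizontally and its picture turned within 0.26 rad of the outline, at rest and released (horizontal distance between house and house_board below 0.012 m and angle between the x axis of house and the x axis of house_board, either way round below 0.26 rad and angle between each of house, fir, fish, car's own z axis and vertical below 0.05 rad and z of house in the frame of house_board between 0.001 and 0.007 m and linear speed of each of house, fir, fish, car below 0.01 m/s and angular speed of each of house, fir, fish, car below 0.1 rad/s and horizontal distance between fir and fir_board below 0.012 m and angle between the x axis of fir and the x axis of fir_board, either way round below 0.26 rad and z of fir in the frame of fir_board between 0.001 and 0.007 m and horizontal distance between fish and fish_board below 0.012 m and angle between the x axis of fish and the x axis of fish_board, either way round below 0.26 rad and z of fish in the frame of fish_board between 0.001 and 0.007 m and horizontal distance between car and car_board below 0.012 m and angle between the x axis of car and the x axis of car_board, either way round below 0.26 rad and z of car in the frame of car_board between 0.001 and 0.007 m); the robot touches nothing.
It fails at once if the mug is knocked: shifted over 30 mm or tipped (distance of mug from where it was at the start of the episode above 0.03 m or angle between mug's own z axis and vertical above 0.3 rad).
It fails at once if the spectacle case is shifted over 30 mm (distance of case from where it was at the start of the episode above 0.03 m).
It also fails if it takes over 106 s, if anything falls off the work surface, if the arm or the gripper's body presses on something with over 40 N, if the wrist force passes 120 N, or if a joint passes its speed limit or range.

## Working session

There is one attempt and no reset: what is moved stays moved. The work goes in short steps, each a Python script; the robot and the scene stay as the last script left them, time stands still between calls to the robot, and variables do not carry over. Pictures are saved under pics/ and viewed, at most 14 in all, crops included, and the job is handed in when it is done.

```bash
mkdir -p pics && ls
python3 - <<'E'
from cell import r, optics
import cv2,pickle
d={}
for n in("scene","top"):
    o=optics.get_image(n); d[n]=o
    cv2.imwrite(f"pics/{n}0.png",cv2.resize(o["image"],(800,600),interpolation=cv2.INTER_CUBIC))
    print(n,{k:v for k,v in o.items() if k!="image"})
pickle.dump(d,open("d0.pkl","wb"))
print(r.read_clock(),r.hold_point_z)
E
```

```text
pics
scene {'intrinsics': array([[417.55036748,   0.        , 251.91064331],
       [  0.        , 417.55036748, 191.41915504],
       [  0.        ,   0.        ,   1.        ]]), 'origin': array([ 1.32326056, -0.48011107,  0.73360529]), 'rotation': array([0.39352498, 0.21982998, 0.43448186, 0.77976816])}
top {'intrinsics': array([[424.31637709,   0.        , 254.32792255],
       [  0.        , 424.31637709, 183.78669272],
       [  0.        ,   0.        ,   1.        ]]), 'origin': array([0.4330767 , 0.00462611, 1.26917493]), 'rotation': array([ 0.01835338, -0.03209811, -0.69597685,  0.71711163])}
0.1 0.0187
```

View pics/top0.png

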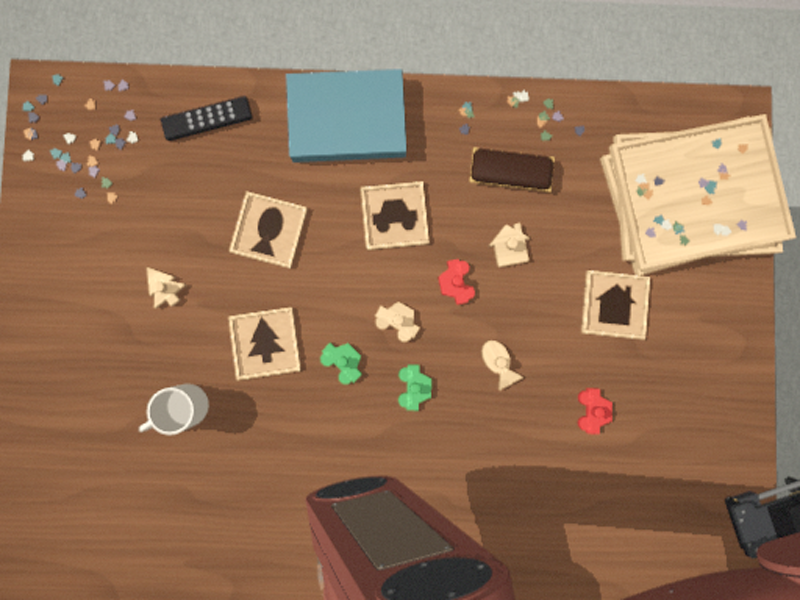

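View pics/scene0.png

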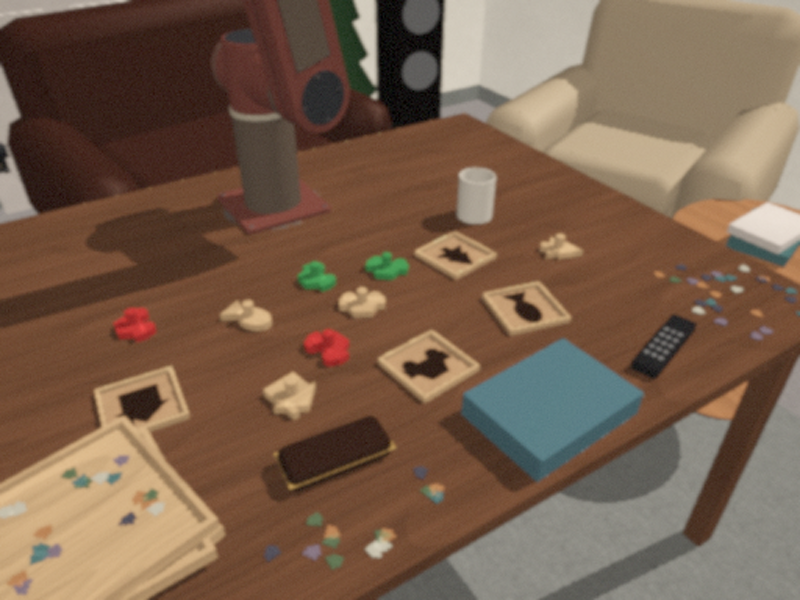

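The top picture shows everything clearly. In the 800x600 view, the pieces are house (510,243), fir (163,287), fish (500,362) and car (398,320). The boards are house (616,305), fir (265,343), fish (269,230) and car (395,215). The mug stands at (178,410), next to the fir board, and the red and green cars lie near the car and fish. I'll rectify the view to the table planes and match each outline mask to its piece.

```bash
cat > vis.py <<'E'
import numpy as np, cv2
from scipy.spatial.transform import Rotation as R
X0,Y0,S=0.85,0.62,1000.   # rectified: row=(X0-x)*S, col=(Y0-y)*S  (x up, y left)
W,H=1140,750
def P(o):
    Rc=R.from_quat(o["rotation"]).as_matrix().T
    Rc=np.diag([1,-1,-1])@Rc
    return o["intrinsics"]@np.c_[Rc,-Rc@o["origin"]]
def rect(o,z):
    p=P(o); Hm=np.c_[p[:,0],p[:,1],p[:,2]*z+p[:,3]]   # (x,y,1)->pix
    A=np.array([[0,-1/S,X0],[-1/S,0,Y0],[0,0,1]])      # (col,row,1)->(x,y,1)
    return cv2.warpPerspective(o["image"],Hm@A,(W,H),flags=cv2.INTER_CUBIC|cv2.WARP_INVERSE_MAP)
def view2world(o,uv800,z):
    p=P(o); Hm=np.c_[p[:,0],p[:,1],p[:,2]*z+p[:,3]]
    q=np.linalg.solve(Hm,[uv800[0]*.64,uv800[1]*.64,1]); return q[:2]/q[2]
def px(xy): return int((Y0-xy[1])*S),int((X0-xy[0])*S)
def wood(im):
    b,g,r_=[im[...,i].astype(float) for i in range(3)]
    return ((g>118)&(r_-b>25)&(r_>160)&(r_-g<70)).astype(np.uint8)
def blob(m,xy):
    n,l,st,c=cv2.connectedComponentsWithStats(m)
    u,v=px(xy); w=l[v-35:v+35,u-35:u+35]; k=np.bincount(w[w>0]).argmax()
    return (l==k).astype(np.uint8)
def to_w(c,r): return np.array([X0-r/S,Y0-c/S])
E
cat > meas.py <<'E'
from vis import *
import pickle,json
o=pickle.load(open("d0.pkl","rb"))["top"]
pv=dict(house=(510,243),fir=(163,287),fish=(500,362),car=(398,320))
bv=dict(house=(616,305),fir=(265,343),fish=(269,230),car=(395,215))
up=dict(house=(616,290,616,320),fir=(263,318,268,360),fish=(273,210,262,250),car=(394,200,396,230)) # rough up dir
i14,i12,i4=rect(o,.014),rect(o,.012),rect(o,.004)
out={};canv=[]
for k in pv:
    bw=view2world(o,bv[k],.012)
    u,v=px(bw); m=np.zeros((H,W),np.uint8); m[v-85:v+85,u-85:u+85]=wood(i12)[v-85:v+85,u-85:u+85]
    m=blob(m,bw) if False else m
    n,l,st,_=cv2.connectedComponentsWithStats(m); m=(l==1+st[1:,4].argmax()).astype(np.uint8)
    cs,_=cv2.findContours(m,cv2.RETR_EXTERNAL,cv2.CHAIN_APPROX_NONE)
    (c,rw),sz,a=cv2.minAreaRect(max(cs,key=cv2.contourArea))
    bc=to_w(c,rw)
    p,q=view2world(o,up[k][:2],0),view2world(o,up[k][2:],0); rough=np.arctan2(*(p-q)[::-1])
    th=-np.radians(a); yaw=th+np.round((rough-th)/(np.pi/2))*np.pi/2   # image angle cw -> world yaw, mod 90
    # dark outline in board-centred canonical patch at z=4mm (up = +x up)
    def patch(im,xy,yw,n=140):
        cc,rr=(Y0-xy[1])*S,(X0-xy[0])*S; ca,sa=np.cos(yw),np.sin(yw)
        M=np.array([[ca,-sa,0],[sa,ca,0]],float) if 0 else None
        # patch pixel (i right,j down) -> local x=-(j-n/2), y=-(i-n/2) mm
        A=np.array([[ca,sa,0],[-sa,ca,0]]); A[:,2]=np.array([cc,rr])-A[:,:2]@[n/2,n/2]
        return cv2.warpAffine(im,A,(n,n),flags=cv2.INTER_LINEAR|cv2.WARP_INVERSE_MAP)
    pb=patch(i4,bc,yaw); g=pb.max(2); inn=np.zeros_like(g); inn[18:122,18:122]=1
    dark=((g<75)&(inn>0)).astype(np.uint8)
    # piece fit
    pw=view2world(o,pv[k],.014); u,v=px(pw); R_=110
    pm=wood(i14)[v-R_:v+R_,u-R_:u+R_]; n,l,st,cen=cv2.connectedComponentsWithStats(pm)
    d=np.hypot(*(cen[1:]-R_).T)+1e3*(st[1:,4]<800); pm=(l==1+d.argmin()).astype(np.float32)
    best=(-9,)
    for deg in range(0,360,2):
        t=np.radians(deg); ca,sa=np.cos(t),np.sin(t)
        A=np.array([[ca,sa,0],[-sa,ca,0]]); A[:,2]=70-A[:,:2]@[70,70]
        tp=cv2.warpAffine(dark.astype(np.float32),A,(141,141))
        rs=cv2.matchTemplate(pm,tp,cv2.TM_CCORR); inter=rs; iou=inter/(pm.sum()+tp.sum()-inter)
        _,s,_,loc=cv2.minMaxLoc(iou)
        if s>best[0]: best=(s,deg,to_w(u-R_+loc[0]+70,v-R_+loc[1]+70))
    s,deg,kn=best; pyaw=np.radians(deg)
    out[k]=dict(board=bc.tolist(),byaw=float(yaw),knob=kn.tolist(),pyaw=float(pyaw))
    print(k,"board",bc.round(3),"size",np.round(sz),"yaw %.0f"%np.degrees(yaw),"dark area",dark.sum(),"| piece knob",kn.round(3),"yaw",deg,"iou %.2f"%s,"area",pm.sum())
    row=[pb,cv2.cvtColor(dark*255,cv2.COLOR_GRAY2BGR),patch(i14,kn,pyaw),patch(rect(o,.04),kn,pyaw)]
    for x in row:
        cv2.drawMarker(x,(70,70),(255,0,0),0,8)
        ct,_=cv2.findContours(dark,cv2.RETR_EXTERNAL,cv2.CHAIN_APPROX_NONE); cv2.drawContours(x,ct,-1,(0,0,255),1)
    canv.append(np.hstack(row))
cv2.imwrite("pics/fit0.png",np.vstack(canv)); json.dump(out,open("m.json","w"))
for n,uv,z in(("mugtop",(171,410),.1),("case",(512,168),.036)): print(n,view2world(o,uv,z).round(3))
for uv in((458,281),(344,363),(414,387),(598,411)): print("lookalike knob",view2world(o,uv,.03).round(3))
E
python3 meas.py
```

```text
house board [ 0.516 -0.443] size [142. 152.] yaw -4 dark area 3372 | piece knob [ 0.628 -0.233] yaw 8 iou 0.73 area 4602.0
fir board [0.411 0.231] size [125. 124.] yaw 10 dark area 129 | piece knob [0.51  0.425] yaw 48 iou 0.04 area 3383.0
fish board [0.628 0.233] size [124. 126.] yaw -13 dark area 541 | piece knob [ 0.39 -0.21] yaw 24 iou 0.14 area 3768.0
car board [ 0.663 -0.007] size [125. 125.] yaw 7 dark area 1841 | piece knob [ 0.462 -0.019] yaw 324 iou 0.45 area 4112.0
mugtop [0.292 0.369]
case [ 0.755 -0.229]
lookalike knob [ 0.537 -0.132]
lookalike knob [0.378 0.077]
lookalike knob [ 0.337 -0.054]
lookalike knob [ 0.303 -0.398]
```

View pics/fit0.png

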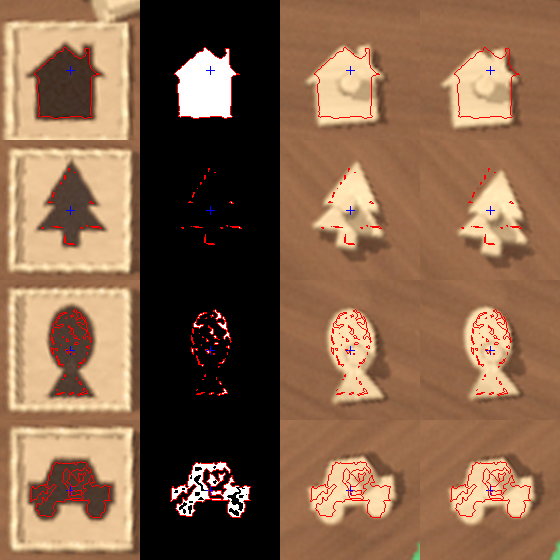

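The outlines and rough yaws fit. The dark threshold was too strict, and the tray touches the house board mask. I'll fix both.

```bash
python3 - <<'E'
s=open("meas.py").read()
s=s.replace('dark=((g<75)&(inn>0)).astype(np.uint8)','''g=cv2.GaussianBlur(g,(5,5),0); T,_=cv2.threshold(g[18:122,18:122].reshape(-1,1),0,255,cv2.THRESH_OTSU)
    dark=((g<T)&(inn>0)).astype(np.uint8); n,l,st,_=cv2.connectedComponentsWithStats(dark); dark=(l==1+st[1:,4].argmax()).astype(np.uint8)''')
s=s.replace('m=blob(m,bw) if False else m','''if k=="house": m[:v-66]=0; m=cv2.morphologyEx(m,cv2.MORPH_CLOSE,np.ones((9,9))); m=cv2.morphologyEx(m,cv2.MORPH_OPEN,np.ones((31,31)))''')
s=s.replace("fit0","fit1").replace("range(0,360,2)","range(0,360,1)")
open("meas.py","w").write(s)
E
python3 meas.py
```

```text
house board [ 0.507 -0.398] size [ 53. 125.] yaw -4 dark area 2758 | piece knob [ 0.606 -0.192] yaw 8 iou 0.60 area 4602.0
fir board [0.411 0.231] size [125. 124.] yaw 10 dark area 2877 | piece knob [0.509 0.426] yaw 40 iou 0.81 area 3383.0
fish board [0.628 0.233] size [124. 126.] yaw -13 dark area 3258 | piece knob [ 0.388 -0.212] yaw 30 iou 0.86 area 3768.0
car board [ 0.663 -0.007] size [125. 125.] yaw 7 dark area 3617 | piece knob [ 0.462 -0.019] yaw 333 iou 0.88 area 4112.0
mugtop [0.292 0.369]
case [ 0.755 -0.229]
lookalike knob [ 0.537 -0.132]
lookalike knob [0.378 0.077]
lookalike knob [ 0.337 -0.054]
lookalike knob [ 0.303 -0.398]
```

View pics/fit1.png

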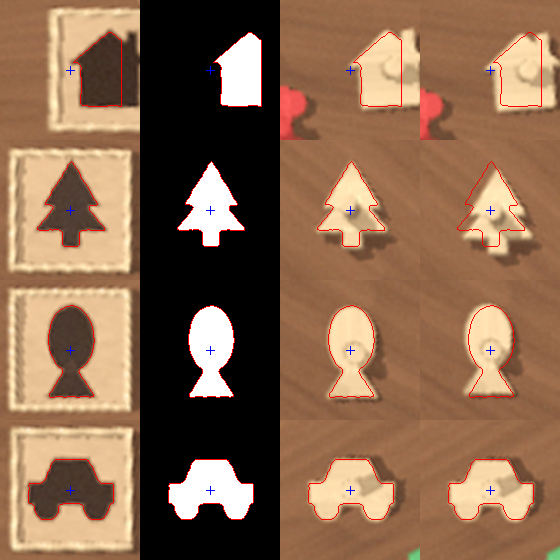

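Fir, fish and car fit well, with the knobs centred at z=40 mm. For the house board I need to fill the outline hole before opening the mask.

```bash
python3 - <<'E'
s=open("meas.py").read()
s=s.replace("m=cv2.morphologyEx(m,cv2.MORPH_CLOSE,np.ones((9,9))); m","m[v-50:v+50,u-50:u+50]=1; m=cv2.morphologyEx(m,cv2.MORPH_CLOSE,np.ones((15,15))); m")
s=s.replace("fit1","fit2").replace('np.vstack(canv)','canv[0]').replace("np.ones((31,31))","np.ones((61,61))")
open("meas.py","w").write(s)
E
python3 meas.py | grep house
```

```text
house board [ 0.504 -0.436] size [123. 125.] yaw 0 dark area 4094 | piece knob [ 0.611 -0.228] yaw 16 iou 0.89 area 4602.0
```

View pics/fit2.png

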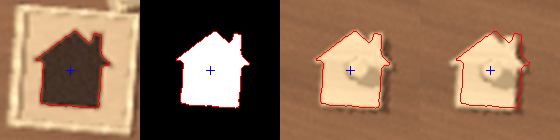

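Measured, and the sizes agree (boards 123–126 mm against 120 with blur). The deltas are small, so I'll close the fingers about along y when placing, which keeps clear of the tray, book and mug. I'll start with the house and then look.

```bash
cat > act.py <<'E'
from cell import r, optics
from vis import *
import json,pickle
m=json.load(open("m.json")); m["house"]["knob"]=[.608,-.227]
HI=.15
def q(g): return (R.from_euler("z",g)*R.from_euler("x",np.pi)).as_quat().tolist()
def wrap(a): return (a+np.pi)%(2*np.pi)-np.pi
def plan(k):
    d=wrap(m[k]["byaw"]-m[k]["pyaw"]); best=None
    for gp in (0,.2,-.2,.4,-.4):          # finger yaw at placing, 0 = closing along y
        for h in (0,np.pi):
            a=r.inverse_kinematics([*m[k]["knob"],HI],q(gp-d+h)); b=r.inverse_kinematics([*m[k]["board"],HI],q(gp+h))
            if a is None or b is None: continue
            c=abs(np.array(a)-r.read_joint_positions()).max()+abs(np.array(a)-b).max()+abs(gp)
            if best is None or c<best[0]: best=(c,gp-d+h,gp+h,a[5],b[5])
    return best
def do(k):
    c,ga,gb,ja,jb=plan(k); print(k,"yaws",np.round([ga,gb],2),"j6",np.round([ja,jb],2))
    kn,bd=m[k]["knob"],m[k]["board"]
    r.move_to([*kn,HI],q(ga)); r.move_linear([*kn,.05],.3)
    print("down stop",r.move_linear([*kn,.019],.08,max_force=8)); z=r.read_ee_pos()[2]
    r.grasp(30); print("opening",r.read_opening(),"z",z)
    r.move_linear([*kn,HI],.25); print("held",r.read_opening(),r.read_finger_force())
    r.move_to([*bd,HI],q(gb)); r.move_linear([*bd,z+.02],.25)
    print("touch",r.move_linear([*bd,z+.0045],.05,max_force=6),r.read_ee_pos())
    r.gripper_open(); r.move_linear([*bd,HI],.3); print("t",r.read_clock())
E
python3 - <<'E'
from act import *
for k in m: print(k,plan(k))
do("house")
o=optics.get_image("top"); cv2.imwrite("pics/top1.png",cv2.resize(o["image"],(800,600)))
E
```

```text
house (np.float64(1.2916041273436456), 0.27925268031909267, 0, np.float64(0.8128071255611662), np.float64(0.7393443073295352))
fir (np.float64(2.44906488230439), 0.5155718749147455, 0, np.float64(1.6333870826769354), np.float64(1.915834554713193))
fish (np.float64(2.3596335746467885), 0.7553156117113744, 0, np.float64(0.136690407845673), np.float64(1.8090304328377993))
car (np.float64(1.6770030726637017), 2.542344789856976, 3.141592653589793, np.float64(-1.1834664885528985), np.float64(-1.7008583972727944))
house yaws [0.28 0.  ] j6 [0.81 0.74]
down stop False
opening 0.22439761285337398 z 0.01846919610331846
held 0.22314423715522777 29.999825656414032
touch False [ 0.50341237 -0.4355574   0.0230555 ]
t 8.725
```

View pics/top1.png

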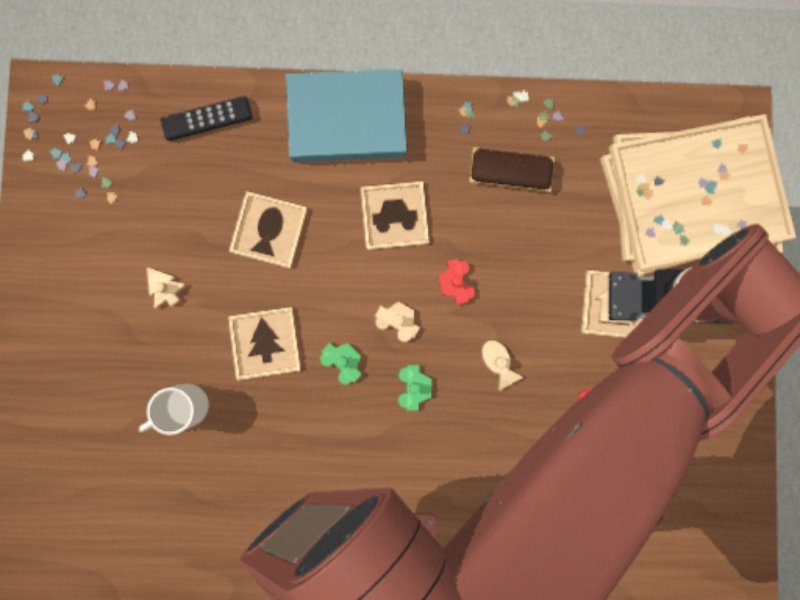

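The house was picked up (opening ≈ 19.5 mm, the knob width) and released in its board, though the arm hides the result at about (616,305). Now the other three.

Run:
```python
from act import *
for k in("fish","car","fir"): do(k)
r.move_to([.35,-.45,.25],q(0)) 
o=optics.get_image("top"); pickle.dump(o,open("d1.pkl","wb"))
i=rect(o,.012); T=[i[v-90:v+90,u-90:u+90] for u,v in (px(m[k]["board"]) for k in m)]
cv2.imwrite("pics/boards.png",np.hstack(T)); cv2.imwrite("pics/top2.png",cv2.resize(o["image"],(800,600)))
```

```text
fish yaws [0.76 0.  ] j6 [0.14 1.81]
down stop False
opening 0.21795118287521303 z 0.019655142990719864
held 0.21758956566004126 29.999761283397675
touch False [0.62743266 0.23332589 0.0240173 ]
t 17.3
car yaws [-0.6  0. ] j6 [1.96 1.44]
down stop False
opening 0.22416218011220185 z 0.019490594334777806
held 0.22306709643398917 29.9998077750206
touch False [ 0.6624242  -0.00732694  0.02380598]
t 24.975
fir yaws [0.52 0.  ] j6 [1.63 1.92]
down stop False
opening 0.22076940863772984 z 0.01847331727080818
held 0.2229632880250253 29.999861419200897
touch False [0.41070774 0.23112159 0.02307918]
t 33.25
```

View pics/boards.png

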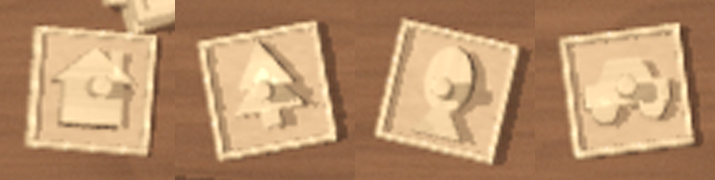

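View pics/top2.png

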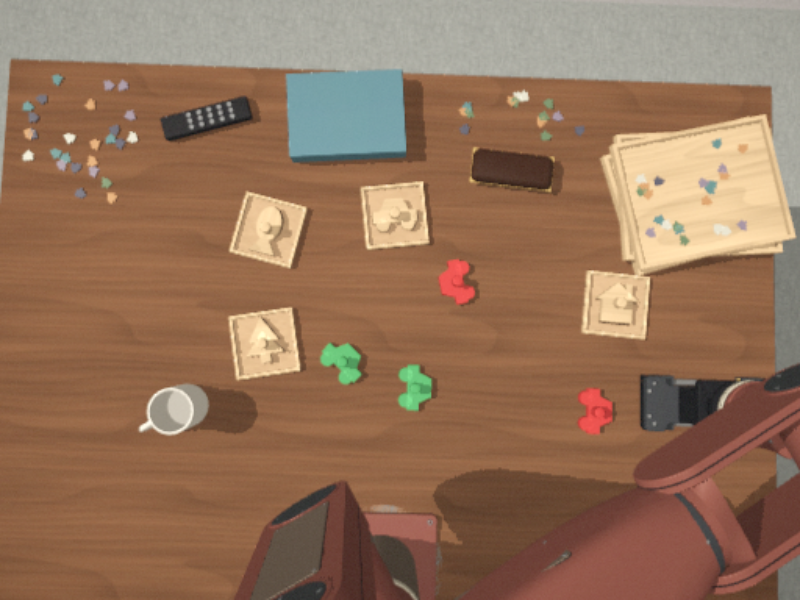

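All four pieces lie in their boards, and the mug and case haven't moved. I'll do one numeric overlay as a margin check: the original outline (z=4 mm) drawn on the new picture at the piece-top plane (z=18 mm).

Run:
```python
from vis import *
import pickle,json
m=json.load(open("m.json")); a=rect(pickle.load(open("d0.pkl","rb"))["top"],.004); b=rect(pickle.load(open("d1.pkl","rb"))["top"],.018)
T=[]
for k in m:
    u,v=px(m[k]["board"]); s=np.s_[v-52:v+52,u-52:u+52]
    g=cv2.GaussianBlur(a[s].max(2),(5,5),0); _,d=cv2.threshold(g,0,255,cv2.THRESH_BINARY_INV+cv2.THRESH_OTSU)
    d=cv2.resize(d,None,fx=3.5,fy=3.5); n,l,st,_=cv2.connectedComponentsWithStats(d); 
    c,_=cv2.findContours((l==1+st[1:,4].argmax()).astype(np.uint8),cv2.RETR_EXTERNAL,cv2.CHAIN_APPROX_NONE)
    im=cv2.resize(b[s],(d.shape[1],d.shape[0]),interpolation=cv2.INTER_CUBIC); im=cv2.convertScaleAbs(im,alpha=1.8,beta=-180); cv2.drawContours(im,c,-1,(0,0,255),1); T.append(im)
cv2.imwrite("pics/ov.png",cv2.resize(np.vstack([np.hstack(T[:2]),np.hstack(T[2:])]),(600,600)))
```

```text
Traceback (most recent call last):
KeyError: 'top'
```

Run:
```python
from vis import *
import pickle,json
m=json.load(open("m.json")); a=rect(pickle.load(open("d0.pkl","rb"))["top"],.004); b=rect(pickle.load(open("d1.pkl","rb")),.018)
T=[]
for k in m:
    u,v=px(m[k]["board"]); s=np.s_[v-52:v+52,u-52:u+52]
    g=cv2.GaussianBlur(a[s].max(2),(5,5),0); _,d=cv2.threshold(g,0,255,cv2.THRESH_BINARY_INV+cv2.THRESH_OTSU)
    d=cv2.resize(d,None,fx=3.5,fy=3.5); n,l,st,_=cv2.connectedComponentsWithStats(d); 
    c,_=cv2.findContours((l==1+st[1:,4].argmax()).astype(np.uint8),cv2.RETR_EXTERNAL,cv2.CHAIN_APPROX_NONE)
    im=cv2.resize(b[s],(d.shape[1],d.shape[0]),interpolation=cv2.INTER_CUBIC); im=cv2.convertScaleAbs(im,alpha=1.8,beta=-180); cv2.drawContours(im,c,-1,(0,0,255),1); T.append(im)
cv2.imwrite("pics/ov.png",cv2.resize(np.vstack([np.hstack(T[:2]),np.hstack(T[2:])]),(600,600)))
```

```text
(no output)
```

View pics/ov.png

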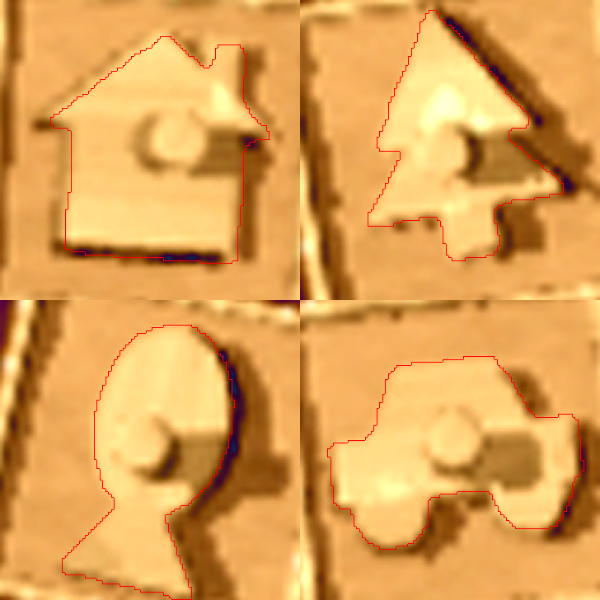

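The overlay shows every piece within about 4–5 mm and a few degrees of its outline, well inside 12 mm and 0.26 rad. The gripper is clear of everything, so I'm handing in.

```bash
python3 -c "
from cell import r
print(r.read_clock(), r.hand_in())"
```

```text
the job is handed in; nothing more can be done
35.75 None
```

I put the house, fir tree, fish and car on their own boards, released them and handed the job in at 35.75 s; the last pictures show each within about 5 mm of its outline, with the mug and case unmoved, but the hand-in returned no verdict.

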